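Clamp an anaerobic culture jar shut

TASK

The culture dishes are in the jar and its lid is on, but not clamped. Swing the clamp bar across the lid, fully into its keeper, and then wind the handwheel clockwise, a good full turn, until its foot is tight on the lid and the wheel stops. Let go, with the lid still seated, and do not knock over the bottles standing near by.

Things in the scene. Friction and masses are not known exactly. Their poses are not given: they have to be found in the camera images.
- jar: Clear round jar, 113 mm in diameter, on a grey metal base, fixed to the desk. Origin: centre of its underside, on the jar's axis; z up. Rim at z = 116 mm. Steel posts stand at y = -80 mm (pivot of the clamp bar) and y = +80 mm (keeper) in its frame. To its right (y below 0.15 m) stands a tall microscope with lamp arms: the gripper clears it with its fingertips 0.53 m above the desk.
- lid: Grey metal lid, 125 mm in diameter, loose on the jar's rim, with a short spigot in the jar's mouth, a central boss for the foot and two small brass valves on the +x side. Origin: on its axis in the plane of the rim, 116 mm above the jar's origin when seated; z up. Boss top 18 mm above its origin.
- clamp_bar (a joint): Angle of the clamp bar about its upright pivot, rad: 0 = closed, over the lid and home in the keeper (hard stop); positive = swung open, anticlockwise seen from above, its tail moving towards the jar's -x. At most 1.5. It is stiff (0.7 N m) and stays where it is left.
- bar_pivot (a point): On the clamp bar's pivot axis (jar frame x = 0, y = -80 mm), at the bar's mid-height, 168 mm above the desk.
- bar_tail (a point): Middle of the clamp bar's free tail, 190 mm from the pivot axis, at mid-height. The grey bar is straight and level, 22 mm wide; its tail, the place to push or grip, is 16 mm wide, 18 mm high and runs from 161 to 208 mm from the pivot. At 0 rad the bar runs along the jar's +y and the tail stands out past the keeper.
- wheel (a joint): Turn of the black handwheel, rad: grows clockwise seen from above; 0 = wound fully up, 7.2 = hard stop, foot tight on the lid. It starts near the top, so it needs a little more than a full turn. Wheel, screw and foot sink together, 8 mm a turn. Friction 0.1 N m; it stays where it is left.
- wheel_hub (a point): On the wheel's upright axis (80 mm from bar_pivot along the bar), at the top of the hub. The wheel's round rim is 115 mm in outer diameter, its top 2.5 mm below this point.
- handle_mid (a point): Middle of the wheel's upright handle, a black round grip 23 mm in diameter and 54 mm high that revolves freely on its pin, 50 mm from the wheel's axis. Its foot is 3 mm above the hub's top, this point 30 mm above the hub's top.
- amber_bottle: Brown bottle with a white cap, 56 mm in diameter, 118 mm high, standing; origin: centre of its underside, z up.
- dropper: White dropper bottle with a blue cap, 33 mm in diameter, 65 mm high, standing; origin: centre of its underside, z up.
- dropper2: White dropper bottle with an orange cap, 33 mm in diameter, 65 mm high, standing; origin: centre of its underside, z up.
- keeper (a point): Middle of the keeper's slot, at jar x = 0, y = 78, z = 168 mm. The keeper is a dark steel C on the jar's post, 20 mm wide in y (68 to 88 mm), z = 144 to 190 mm. Its slot opens towards the jar's -x: the bar enters it moving towards +x and stops against the wall at its end.
There are look-alikes about, which are no part of the job. What is shaped like the dropper2 but red is not meant.

How it is judged (in metres and radians):
On the way, in this order (a step that is already met when the one before it is completed fails the run):
1. the clamp bar is swung home into its keeper (value of joint clamp_bar below 0.05 rad), for 0.2 s.
2. with the bar home, the wheel is wound on past half way (value of joint wheel above 3.7 rad and value of joint clamp_bar below 0.08 rad), for 0.1 s.
3. the wheel is wound down to its stop (value of joint wheel above 6.95 rad and value of joint clamp_bar below 0.08 rad), for 0.2 s.
At the end, for the whole second after the job is handed in: The clamp bar is home in its keeper (within 0.06 rad), the handwheel is wound to within 0.25 rad of its stop so that the foot is tight on the lid, the lid is seated level on the jar (within 3 mm in height, 6 mm sideways, 0.04 rad), and the three bottles near by stand upright (value of joint clamp_bar below 0.06 rad and value of joint wheel above 6.95 rad and z of lid in the frame of jar between 0.113 and 0.119 m and horizontal distance between lid and jar below 0.006 m and angle between lid's own z axis and vertical below 0.04 rad and angle between each of amber_bottle, dropper, dropper2's own z axis and vertical below 0.3 rad); the robot touches nothing.
It fails at once if the lid is knocked off its seat (angle between lid's own z axis and vertical above 0.15 rad or horizontal distance between lid and jar above 0.015 m).
It fails at once if a bottle near by is knocked over (angle between any of amber_bottle, dropper, dropper2's own z axis and vertical above 0.7 rad).
It also fails if it takes over 64 s, if anything falls off the work surface, if the arm or the gripper's body presses on something with over 40 N, if the wrist force passes 120 N, or if a joint passes its speed limit or range.

ROBOT

A 6-joint arm with a two-finger parallel gripper is mounted at the origin on a cart in front of the work surface, level with it; the furniture and walls round the work are solid. World frame = base frame: x ahead of the robot, y to its left, z up, the work surface at z = 0. Lengths are in mm, angles in rad, forces in N, time in s.
With the tool pointing down it reaches from about 350 to 975 mm from the base axis. Payload 7.1 kg.
Tool frame: the origin (TCP) lies on the front face of the gripper's body, between the roots of the fingers; the fingertips stand 80 mm ahead of it and the grasp point (between the pads) lies 61 mm ahead of it; z points along the fingers, y is the line along which they close (so a half turn about z gives the same grasp; the last joint's range is limited). The gripper opens to 88 mm and grips with 3 to 60 N. Pads are 20 mm wide; open, the fingers measure 115 mm over their backs; the gripper's body (75 mm by 178 mm) begins 61 mm behind the grasp point.
Start: joints at [1.094, 0.423, 1.63, -0, 1.089, -0.019], TCP at [276.203, 560.64, 302.675] pointing down, gripper open.
Joint ranges: [-3, 3], [-0.9, 2.11], [0.09, 2.58], [-1.31, 4.45], [0.11, 2.69], [-2.54, 2.54]. Speed limits (rad/s): [2.39, 2.39, 3.01, 3.14, 3.14, 3.14].

INTERFACE

Orientations are given as a rotation vector (axis times angle).
In Python, from workcell import readout, vision, close_job gives the robot as it stands.
- The arm moves only by the tool servo_tool, never from a script. Its argument "plan" is a list that holds one entry, the list of rows, each a list of 7 numbers: the gripper command: -1 is fully open, 1 is shut, values between are in proportion, then the shift along the world's x, y, z in units of 40 mm (1.0 is 40 mm), then the turn, a rotation vector about the world's x, y, z in units of 5 degrees (1.0 is 5 degrees). A call has 1 to 5 rows; each row shifts and turns the commanded pose from where the row before left it; what a row does not reach is not made up. A row lasts 1/12 s, in which the tool goes at most 41.7 mm and 7.16 degrees, less where a joint would pass 70% of its speed; a pose out of reach is approached as far as the arm can. A call is refused whole if a number of a shift passes 1 or a number of a turn 1, either way. A call with a gripper value outside its range is refused whole. The fingers move at their own pace and stop on an object; the grip force is fixed at half the most. Time passes only in rows, so rows that do not move let the fingers close. It gives the time, the measured TCP pose, the force, the opening and the grip force at its end, in the units of the state.
- readout.get_obs(): the state, without advancing time (a new reading comes with each control period).
- vision.get_image(name): name is "scene" or "top" or "wrist"; returns the picture (480x640x3 uint8, red, green, blue); there is no depth.
- vision.camera_params(name): a dict with "fx", "fy", "cx", "cy" (pixels), "D" ([k1, k2, p1, p2, k3] as OpenCV has them; the pictures are not rectified), "rvec" (rotation vector, rad) and "tvec" (3), from world to camera coordinates, as OpenCV has them; the wrist camera has in their place "hand_eye" (4x4, takes a point from camera to tool coordinates, whose origin is the TCP and whose axes are the flange's). Camera axes: x right, y down, z forward; pixel columns grow to the right and rows downward; lengths in mm; the calibration is good to about 2 mm. A picture is of the moment at which its call begins: read the wrist's pose just before it. camera_params takes no time and is no camera call.
- close_job(): hands the job in; it is judged then, once.
The state is a dict: "t": time; "qpos": joint angles; "qvel": joint speeds; "joint_torque": joint torques, N m; "ee_pos": TCP position; "orientation": TCP orientation; "ft_force": force on the tool from outside, world axes, zero at the start; "moment": the same for the moment, N m; "width": finger opening in mm; "grasp_force": force on a finger pad.
Only numpy, scipy, OpenCV 4.12 (cv2) and the standard library are available. Lean on these libraries where they do the work, as an engineer would, in place of code of your own. Each camera call takes 0.05 s, during which the arm holds its last target. There are 200 camera calls.

## Working session

There is one attempt and no reset: what is moved stays moved. The work goes in short steps, Python scripts to look and compute and a tool call to move; the robot and the scene stay as the last step left them, time stands still between calls to the robot, and variables do not carry over. Pictures are saved under pics/ and viewed, at most 10 in all, crops included, and the job is handed in when it is done.

Besides the shell and the picture viewer there is one more tool, called after ">>>" as a command line: name --argument value ..., lists and objects as JSON in quotes. servo_tool: Moves the arm, as the interface text tells. Its arguments: {"type":"object","properties":{"plan":{"type":"array"}},"required":["plan"]}

```bash
mkdir -p pics; ls
cat > h.py <<'E'
import numpy as np, cv2
from workcell import readout, vision, close_job
def snap(n,f):
    o=readout.get_obs(); im=vision.get_image(n); cv2.imwrite('pics/'+f,im[:,:,::-1]); return o,im
E
python3 - <<'E'
from h import *
for n in ("scene","top"):
    snap(n,n+'0.png'); print(n,vision.camera_params(n))
print(vision.camera_params("wrist")); print(readout.get_obs())
E
```

```text
pics
scene {'fx': 453.571200684295, 'fy': 453.571200684295, 'cx': 325.3951456402901, 'cy': 238.44583783640914, 'D': array([-0.04214671,  0.        ,  0.        ,  0.        ,  0.        ]), 'rvec': array([ 1.12694234, -2.00636637,  1.25649134]), 'tvec': array([658.09082426, 257.31959185, 835.86869114])}
top {'fx': 455.00283245232424, 'fy': 455.00283245232424, 'cx': 316.52916726973615, 'cy': 247.20974516041895, 'D': array([-0.06418529,  0.        ,  0.        ,  0.        ,  0.        ]), 'rvec': array([ 2.12735366, -2.1893272 ,  0.08098331]), 'tvec': array([ 485.02369288,  518.42003416, 1070.38360493])}
{'fx': 379.9168654252054, 'fy': 379.9168654252054, 'cx': 322.9466837748665, 'cy': 241.77467020604522, 'D': array([-0.02508854,  0.        ,  0.        ,  0.        ,  0.        ]), 'hand_eye': array([[-4.00136807e-04, -9.67078973e-01, -2.54476129e-01,
         6.87309971e+01],
       [ 9.99999867e-01, -3.03856076e-04, -4.17657763e-04,
         3.54758347e-01],
       [ 3.26583923e-04, -2.54476262e-01,  9.67078965e-01,
        -8.15684615e+01],
       [ 0.00000000e+00,  0.00000000e+00,  0.00000000e+00,
         1.00000000e+00]])}
{'t': 0.1, 'qpos': array([ 1.09401049e+00,  4.23757186e-01,  1.63063175e+00,  1.61943844e-05,
        1.08861909e+00, -1.90302287e-02]), 'qvel': array([ 1.44311965e-04, -1.04129070e-03, -1.69854753e-03,  1.78578504e-03,
       -1.79697750e-05,  4.34958526e-04]), 'joint_torque': array([-1.77541478e-04, -5.45614564e+01, -2.74324983e+01,  6.45640539e-02,
        1.88196776e-02, -6.89657099e-05]), 'ee_pos': array([276.01288315, 560.29470996, 301.97673622]), 'orientation': array([-7.12708798e-01, -3.05930982e+00,  2.14952048e-03]), 'ft_force': array([ 0.34777998,  0.67535022, -0.70413337]), 'moment': array([-0.00969319,  0.03087076,  0.01168341]), 'grasp_force': 0.0, 'width': 87.48341722081068}
```

View pics/scene0.png

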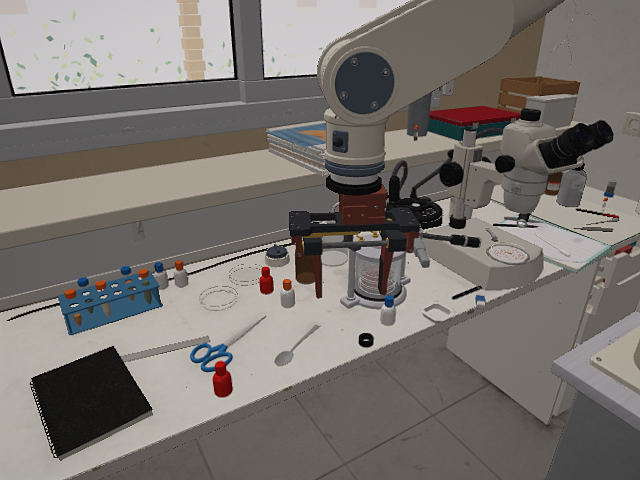

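View pics/top0.png

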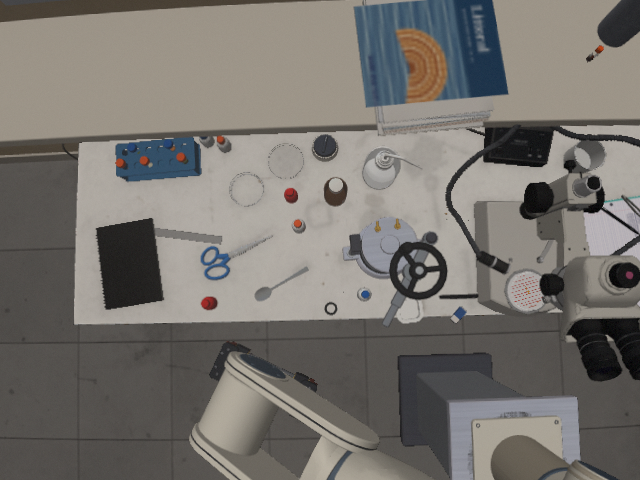

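The top view shows the jar at about (388,247) and the bar pivot at (430,238). The bar's tail is at (388,322) and the wheel at (418,270). The amber bottle is at (336,190).

The blue-cap dropper is at (365,295). The orange-capped bottle at (298,226) fits dropper2, while the look-alikes at (291,195) and (209,303) are red. I'll enlarge the area to confirm.

Run:
```python
from h import *
im=cv2.imread('pics/top0.png')
cv2.imwrite('pics/c1.png',cv2.resize(im[170:340,270:470],None,fx=3.5,fy=3.5,interpolation=cv2.INTER_CUBIC))
```

```text
(no output)
```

View pics/c1.png

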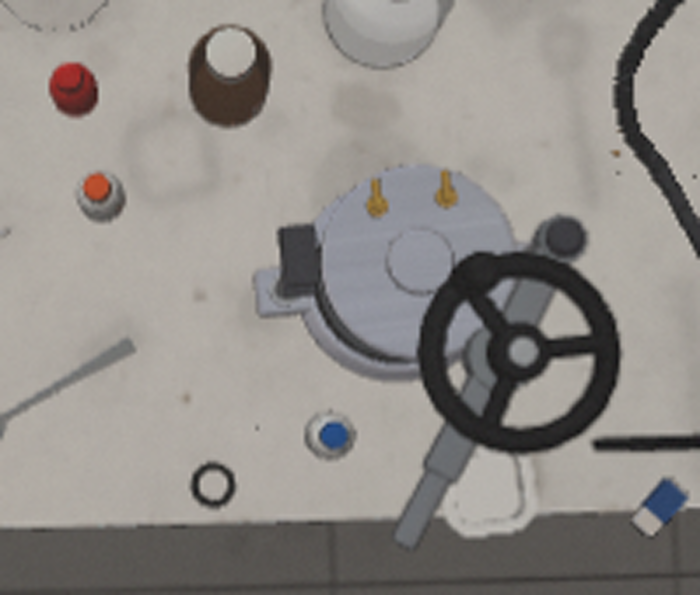

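The crop confirms it: orange-capped dropper2 at crop (98,192), red look-alike at (73,88), amber at (230,75), blue dropper at (330,435). The lid boss is at (420,261), the pivot cap at (563,238), the keeper at (298,260), and the tail runs from (440,470) to (407,545). The hub is at (522,350) and the handle at (480,268).

```bash
cat >> h.py <<'E'
def ray(n,uv):
    c=vision.camera_params(n); K=np.array([[c['fx'],0,c['cx']],[0,c['fy'],c['cy']],[0,0,1.]])
    p=cv2.undistortPoints(np.array([[uv]],float),K,c['D'])[0,0]
    if 'rvec' in c:
        R=cv2.Rodrigues(c['rvec'])[0]; return -R.T@c['tvec'], R.T@np.array([*p,1])
    o=readout.get_obs(); R=cv2.Rodrigues(o['orientation'])[0]; H=c['hand_eye']
    return o['ee_pos']+R@H[:3,3], R@H[:3,:3]@np.array([*p,1])
def onz(n,uv,z):
    C,d=ray(n,uv); return (C+d*(z-C[2])/d[2])[:2].round(1)
def proj(n,P):
    c=vision.camera_params(n); K=np.array([[c['fx'],0,c['cx']],[0,c['fy'],c['cy']],[0,0,1.]])
    return cv2.projectPoints(np.array(P,float).reshape(-1,1,3),c['rvec'],c['tvec'],K,c['D'])[0][:,0]
E
python3 - <<'E'
from h import *
print('cam',ray('top',(320,240))[0])
f=lambda u,v,z:onz('top',(u/3.5+270,v/3.5+170),z)
print('boss',f(420,261,134),'keeper',f(298,260,190),'pivotcap',f(563,238,185))
print('tail end',f(407,545,177),'tail start',f(440,470,177))
for z in (210,230,250):
  print(z,'hub',f(522,350,z),'rimdiam',np.linalg.norm(f(420,350,z)-f(620,350,z)),np.linalg.norm(f(522,252,z)-f(522,452,z)),'handle',f(480,268,z+50))
print('drop',f(334,435,65),'amber',f(232,50,118),'drop2',f(98,186,65))
E
```

```text
cam [ 422.12798485  444.39835534 1128.73665766]
boss [522.9 306.3] keeper [520.  386.1] pivotcap [528.9 227.6]
tail end [350.3 326.9] tail start [393.8 305.6]
210 hub [461.9 260.3] rimdiam 115.2531561389969 115.13626709251955 handle [505.3 291.1]
230 hub [461.1 264.3] rimdiam 112.85122950149902 112.6295254362727 handle [503.4 294.7]
250 hub [460.2 268.3] rimdiam 110.2493990913329 110.12760780113223 handle [501.5 298.2]
drop [415.6 358.6] amber [665.3 419.3] drop2 [587.3 511.4]
```

>>> servo_tool --plan '[[[-1,0.31,-0.86,0,0,0,-0.1],[-1,0.31,-0.86,0,0,0,-0.1],[-1,0.31,-0.86,0,0,0,-0.1],[-1,0.31,-0.86,0,0,0,-0.1],[-1,0.31,-0.86,0,0,0,-0.1]]]'

```text
t: 0.52
ee_pos: [338.2, 386.9, 302.3]
orientation: [-0.779, -3.043, 0.001]
ft_force: [0.2, -0.9, 0.4]
width: 87.9
grasp_force: 0.0
```

>>> servo_tool --plan '[[[-1,0.31,-0.85,0,0,0,-0.1],[-1,0.31,-0.85,0,0,0,0],[-1,0,0,0,0,0,0],[-1,0,0,0,0,0,0]]]'

```text
t: 0.85
ee_pos: [363.4, 319.2, 302.6]
orientation: [-0.798, -3.038, 0.0]
ft_force: [0.8, -0.3, 0.5]
width: 87.6
grasp_force: 0.0
```

Run:
```python
from h import *
o,_=snap('wrist','w1.png'); print(o['ee_pos'],o['orientation'],o['ft_force'])
```

```text
[363.43186291 319.15613682 302.64668576] [-7.97778970e-01 -3.03831623e+00  3.43575282e-04] [ 0.83799651 -0.26073255  0.48737704]
```

View pics/w1.png

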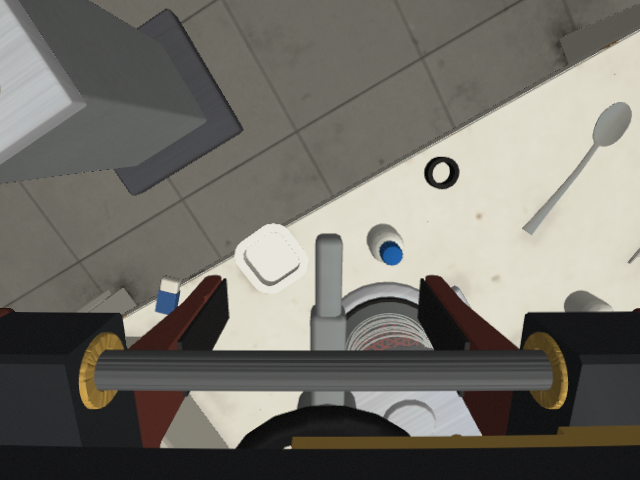

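The wrist view shows the bar tail from (328,236) to (328,308), centred between the fingers. The dropper is off to the right at (390,250).

Run:
```python
from h import *
R=cv2.Rodrigues(readout.get_obs()['orientation'])[0]; e=readout.get_obs()['ee_pos']
for uv in ((328,236),(328,308)):
    p=onz('wrist',uv,177); print(p,(R.T@(np.r_[p,177]-e)).round(1))
print(R.round(3))
```

```text
[349.5 331.7] [ 17.6   3.1 125.7]
[387.8 310.3] [-26.3   3.2 125.7]
[[-0.872  0.49  -0.   ]
 [ 0.49   0.872  0.   ]
 [ 0.     0.    -1.   ]]
```

>>> servo_tool --plan '[[[-1,0.02,0.03,-0.9,0,0,0],[-1,0.02,0.03,-0.9,0,0,0],[0.35,0,0,0,0,0,0],[0.35,0,0,0,0,0,0],[0.35,0,0,0,0,0,0]]]'

```text
t: 1.32
ee_pos: [364.7, 324.2, 231.7]
orientation: [0.791, 3.04, 0.001]
ft_force: [-0.0, -0.4, 0.2]
width: 71.3
grasp_force: 0.0
```

>>> servo_tool --plan '[[[0.35,0.22,0.35,0,0,0,-1],[0.35,0.25,0.33,0,0,0,-1],[0.35,0.275,0.31,0,0,0,-1]]]'

```text
t: 1.57
ee_pos: [394.0, 363.3, 232.5]
orientation: [-1.188, -2.908, 0.001]
ft_force: [-2.0, -3.5, -0.1]
width: 51.3
grasp_force: 2.0
```

>>> servo_tool --plan '[[[0.35,0.3,0.285,0,0,0,-1],[0.35,0.325,0.255,0,0,0,-1],[0.35,0.345,0.225,0,0,0,-1],[0.35,0.365,0.195,0,0,0,-1]]]'

```text
t: 1.9
ee_pos: [447.4, 402.0, 232.6]
orientation: [-1.674, -2.657, 0.0]
ft_force: [-3.4, -3.5, -3.3]
width: 29.4
grasp_force: 2.1
```

>>> servo_tool --plan '[[[0.35,0.38,0.165,0,0,0,-1],[0.35,0.395,0.13,0,0,0,-1],[0.35,0.2,0.05,0,0,0,-0.5],[0.35,0,0,0,0,0,0]]]'

```text
t: 2.23
ee_pos: [488.2, 416.1, 232.9]
orientation: [1.951, 2.461, 0.005]
ft_force: [0.4, 0.3, -0.2]
width: 28.6
grasp_force: 0.0
```

Run:
```python
from h import *
o,im=snap('top','top2.png')
cv2.imwrite('pics/c2.png',cv2.resize(im[150:340,270:470,::-1],None,fx=3,fy=3,interpolation=cv2.INTER_CUBIC))
R=cv2.Rodrigues(o['orientation'])[0];print(o['ee_pos'],R[:,0],o['ft_force'])
```

```text
[488.19929929 416.07929644 232.89474354] [-0.22808514  0.97364     0.00152426] [ 0.44725169  0.31797411 -0.19065189]
```

View pics/c2.png

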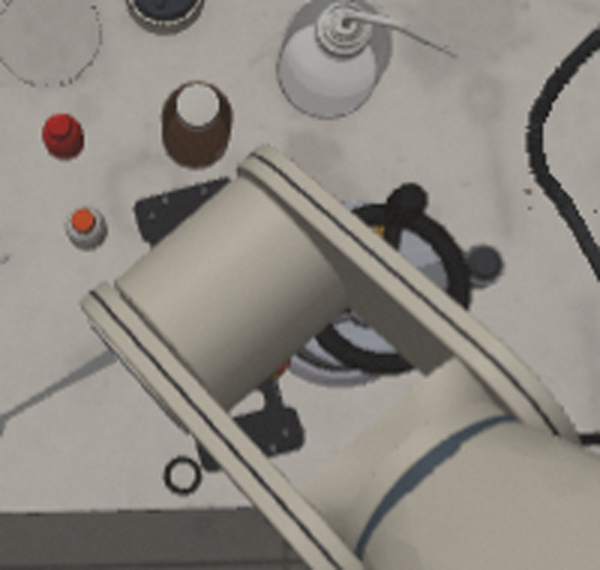

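>>> servo_tool --plan '[[[0.35,0.3,0.06,0,0,0,-0.8],[0.35,0.25,0.03,0,0,0,-0.7],[0.35,0.2,0.0,0,0,0,-0.4],[0.35,0.1,0,0,0,0,0]]]'

```text
t: 2.62
ee_pos: [520.6, 419.2, 232.2]
orientation: [-2.146, -2.293, -0.002]
ft_force: [-4.5, 1.8, 1.4]
width: 28.6
grasp_force: 1.8
```

>>> servo_tool --plan '[[[0.35,0.08,0,0,0,0,0],[0.35,0.05,0,0,0,0,0],[0.35,0,0,0,0,0,0]]]'

```text
t: 2.87
ee_pos: [523.8, 419.0, 231.8]
orientation: [-2.143, -2.293, 0.004]
ft_force: [-10.8, 1.7, 7.2]
width: 28.7
grasp_force: 5.8
```

>>> servo_tool --plan '[[[0.35,0.1,0,0,0,0,0],[0.35,0.1,0,0,0,0,0],[0.35,0,0,0,0,0,0],[0.35,0,0,0,0,0,0]]]'

```text
t: 3.2
ee_pos: [525.1, 419.1, 231.4]
orientation: [-2.137, -2.287, 0.023]
ft_force: [-39.6, 3.2, 21.7]
width: 28.9
grasp_force: 19.7
```

The bar is hard against its stop. I'll back off, lift clear and look.

>>> servo_tool --plan '[[[0.35,-0.36,0,0,0,0,0],[-1,0,0,0,0,0,0],[-1,0,0,1,0,0,0],[-1,0,0,1,0,0,0],[-1,0,0,1,0,0,0]]]'

```text
t: 3.62
ee_pos: [519.8, 418.0, 352.2]
orientation: [2.144, 2.295, -0.0]
ft_force: [0.9, 0.8, 0.5]
width: 51.7
grasp_force: 0.0
```

>>> servo_tool --plan '[[[-1,-0.3,0.5,1,0,0,0],[-1,-0.4,0.5,0.5,0,0,0],[-1,0,0,0,0,0,0],[-1,0,0,0,0,0,0]]]'

```text
t: 3.95
ee_pos: [493.0, 457.2, 408.8]
orientation: [2.143, 2.295, 0.007]
ft_force: [0.3, 0.3, -1.2]
width: 78.4
grasp_force: 0.0
```

Run:
```python
from h import *
o,im=snap('top','top3.png')
cv2.imwrite('pics/c3.png',cv2.resize(im[150:340,270:470,::-1],None,fx=3,fy=3,interpolation=cv2.INTER_CUBIC))
R=cv2.Rodrigues(o['orientation'])[0];print(o['ee_pos'],R[:,0],o['ft_force'])
_,im=snap('scene','s3.png')
cv2.imwrite('pics/c4.png',cv2.resize(im[130:330,290:500,::-1],None,fx=3,fy=3,interpolation=cv2.INTER_CUBIC))
a=cv2.imread('pics/c3.png')[:570]; b=cv2.imread('pics/c4.png')
```

```text
[492.95448499 457.16568828 408.83676281] [-0.06857899  0.99764359  0.00204727] [ 0.30872279  0.3301851  -1.23037338]
```

View pics/c3.png

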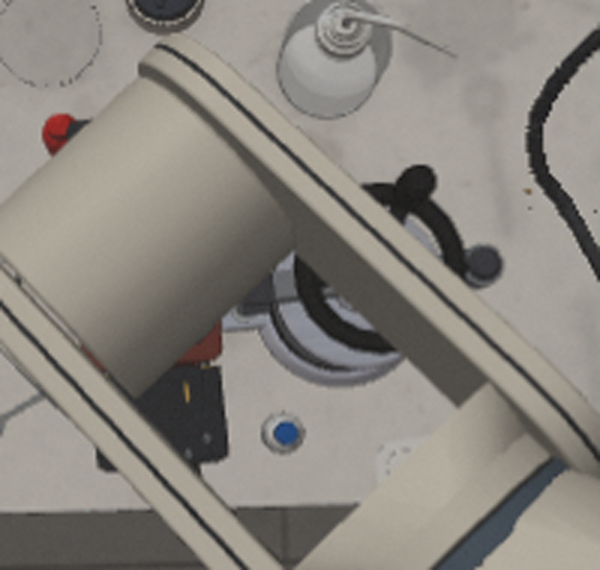

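View pics/c4.png

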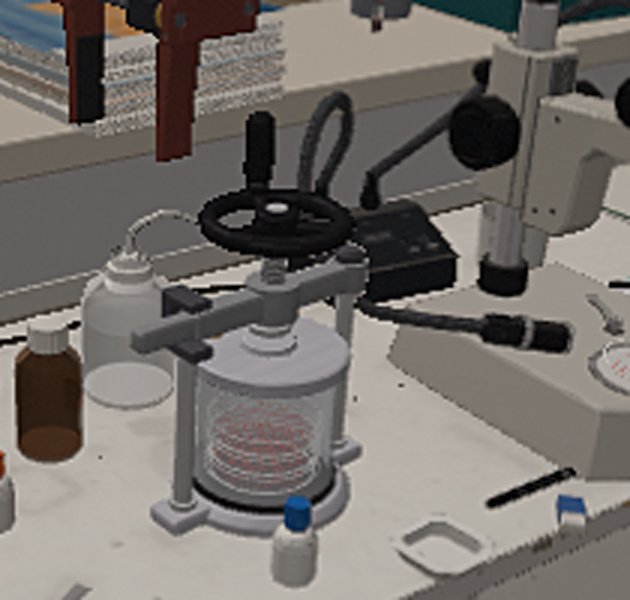

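The bar is home in the keeper and the lid is seated. In the scene crop the handle stands upright at (260,115–188) and the hub is at (277,208). In the top crop the handle's top is at (420,180).

Run:
```python
from h import *
def tri(a,b):
    (C1,d1),(C2,d2)=ray('scene',a),ray('top',b)
    s=np.linalg.lstsq(np.c_[d1,-d2],C2-C1,rcond=None)[0]; p,q=C1+s[0]*d1,C2+s[1]*d2
    return ((p+q)/2).round(1),np.linalg.norm(p-q).round(1)
print(tri((260/3+290,116/3+130),(419/3+270,180/3+150)))
# hub z: point of scene ray nearest axis (524.5,308)
C,d=ray('scene',(277/3+290,208/3+130))
for z in (228,232,236,240): print(z,onz('scene',(277/3+290,208/3+130),z))
for z in (262,266,270): print(z,onz('scene',(260/3+290,152/3+130),z))
top=lambda p:proj('top',p)
for a in range(0,91,10):
    P=[524.5+50*np.cos(np.radians(a)),308+50*np.sin(np.radians(a)),292]
    print(a,P,((top(P)[0]-[270,150])*3).round(),((proj('scene',P)[0]-[290,130])*3).round())
```

```text
(array([570.5, 289.3, 292.9]), np.float64(1.0))
228 [545.8 288.6]
232 [537.7 295.2]
236 [529.6 301.8]
240 [521.5 308.5]
262 [576.7 283.2]
266 [567.3 290.6]
270 [558. 298.]
0 [np.float64(574.5), np.float64(308.0), 292] [388. 174.] [237. 120.]
10 [np.float64(573.7403876506104), np.float64(316.6824088833465), 292] [374. 176.] [228. 122.]
20 [np.float64(571.4846310392954), np.float64(325.1010071662834), 292] [360. 180.] [221. 124.]
30 [np.float64(567.8012701892219), np.float64(333.0), 292] [348. 186.] [215. 127.]
40 [np.float64(562.8022221559489), np.float64(340.139380484327), 292] [337. 195.] [211. 131.]
50 [np.float64(556.6393804843269), np.float64(346.3022221559489), 292] [327. 205.] [209. 134.]
60 [np.float64(549.5), np.float64(351.30127018922195), 292] [320. 216.] [209. 138.]
70 [np.float64(541.6010071662835), np.float64(354.98463103929544), 292] [314. 229.] [211. 142.]
80 [np.float64(533.1824088833465), np.float64(357.2403876506104), 292] [311. 243.] [216. 146.]
90 [np.float64(524.5), np.float64(358.0), 292] [310. 257.] [222. 150.]
```

>>> servo_tool --plan '[[[-1,0.39,-0.84,0,0,0,0],[-1,0.39,-0.84,0,0,0,0],[-1,0.39,-0.84,0,0,0,0],[-1,0.39,-0.84,0,0,0,0],[-1,0.38,-0.84,0,0,0,0]]]'

```text
t: 4.47
ee_pos: [570.9, 285.5, 404.5]
orientation: [-2.147, -2.293, 0.005]
ft_force: [0.1, 0.9, 0.6]
width: 88.1
grasp_force: 0.0
```

>>> servo_tool --plan '[[[-1,0,0,0,0,0,0],[-1,0,0,0,0,0,0],[-1,0,0,0,0,0,0]]]'

```text
t: 4.72
ee_pos: [570.4, 287.8, 405.3]
orientation: [-2.148, -2.291, 0.003]
ft_force: [0.0, 0.6, -1.0]
width: 88.0
grasp_force: 0.0
```

Run:
```python
from h import *
o,im=snap('wrist','w2.png');print(o['ee_pos'],o['ft_force'])
```

```text
[570.39281364 287.79244917 405.30353098] [ 0.04761342  0.58393197 -0.95898567]
```

View pics/w2.png

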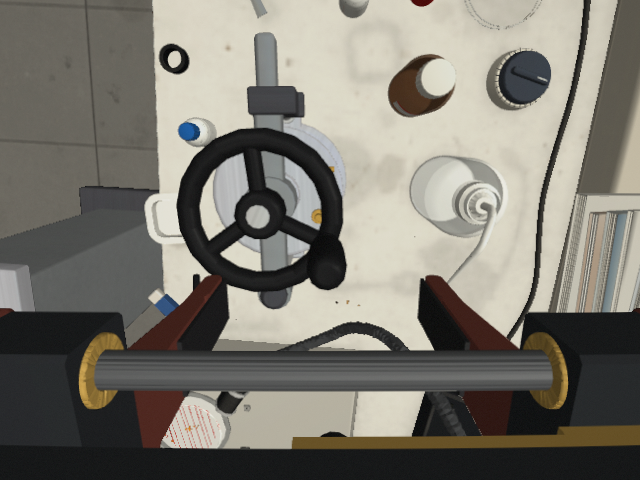

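The handle's top is at about (327,272) and the hub at (258,216). The bar is straight in the keeper at (272,100).

Run:
```python
from h import *
print('handle',onz('wrist',(327,272),293),'hub',onz('wrist',(258,216),238), 'tail',onz('wrist',(264,34),177),'foot',onz('wrist',(327,247),244))
```

```text
handle [572.7 290. ] hub [525.8 307.1] tail [517.  432.6] foot [573.1 290.4]
```

>>> servo_tool --plan '[[[-1,0.05,0.05,-0.95,0,0,0],[-1,0,0,-0.95,0,0,0],[1,0,0,0,0,0,0],[1,0,0,0,0,0,0],[1,0,0,0,0,0,0]]]'

```text
t: 5.18
ee_pos: [572.7, 291.6, 332.1]
orientation: [2.145, 2.294, 0.002]
ft_force: [0.6, -0.1, 0.3]
width: 71.1
grasp_force: 0.0
```

>>> servo_tool --plan '[[[1,0,0,0,0,0,0],[1,0,0,0,0,0,0],[1,0,0,0,0,0,0],[1,0,0,0,0,0,0],[1,0,0,0,0,0,0]]]'

```text
t: 5.6
ee_pos: [572.6, 290.4, 331.4]
orientation: [2.147, 2.293, 0.002]
ft_force: [-0.4, -0.4, 0.5]
width: 37.7
grasp_force: 0.0
```

>>> servo_tool --plan '[[[1,0,0,0,0,0,0],[1,0,0,0,0,0,0],[1,0,0,0,0,0,0]]]'

```text
t: 5.85
ee_pos: [572.3, 290.4, 330.7]
orientation: [-2.147, -2.293, 0.001]
ft_force: [-1.4, -0.4, 0.9]
width: 22.4
grasp_force: 30.0
```

>>> servo_tool --plan '[[[1,-0.218,-0.373,-0.011,0,0,0],[1,-0.333,-0.276,-0.011,0,0,0],[1,-0.407,-0.146,-0.011,0,0,0],[1,0,0,0,0,0,0],[1,0,0,0,0,0,0]]]'

```text
t: 6.27
ee_pos: [533.5, 258.6, 329.4]
orientation: [-2.147, -2.293, 0.002]
ft_force: [-1.4, 0.4, 1.0]
width: 22.5
grasp_force: 30.0
```

```bash
cat >> h.py <<'E'
def st():
    o=readout.get_obs(); v=o['ee_pos'][:2]-[525.8,307.3]
    print(o['t'],o['ee_pos'].round(1),'r',np.linalg.norm(v).round(1),'ang',np.degrees(np.arctan2(v[1],v[0])).round(1),o['ft_force'].round(1),o['width'].round(1),o['grasp_force'].round(1))
E
python3 -c "
from h import *
st()"
```

```text
Traceback (most recent call last):
  File "h.py", line 19, in st
    print(o['t'],o['ee_pos'].round(1),'r',np.linalg.norm(v).round(1),'ang',np.degrees(np.arctan2(v[1],v[0])).round(1),o['ft_force'].round(1),o['width'].round(1),o['grasp_force'].round(1))
                                                                                                                                             ^^^^^^^^^^^^^^^^
AttributeError: 'float' object has no attribute 'round'
```

>>> servo_tool --plan '[[[1,-0.432,0.002,-0.011,0,0,0],[1,-0.406,0.15,-0.011,0,0,0],[1,-0.33,0.28,-0.011,0,0,0],[1,-0.214,0.376,-0.011,0,0,0],[1,-0.073,0.426,-0.011,0,0,0]]]'

```text
t: 6.68
ee_pos: [475.5, 307.5, 327.5]
orientation: [2.146, 2.292, -0.004]
ft_force: [0.4, -4.3, -0.4]
width: 22.4
grasp_force: 30.0
```

>>> servo_tool --plan '[[[1,0,0,0,0,0,0],[1,0,0,0,0,0,0]]]'

```text
t: 6.85
ee_pos: [475.9, 309.1, 327.5]
orientation: [-2.145, -2.294, -0.0]
ft_force: [-4.7, 2.9, 6.0]
width: 22.2
grasp_force: 30.0
```

>>> servo_tool --plan '[[[1,0.077,0.41,-0.015,0,0,0],[1,0.218,0.373,-0.015,0,0,0],[1,0.333,0.276,-0.011,0,0,0],[1,0.407,0.146,-0.011,0,0,0],[1,0,0,0,0,0,0]]]'

```text
t: 7.27
ee_pos: [520.0, 357.3, 325.5]
orientation: [2.147, 2.293, 0.005]
ft_force: [-0.1, 4.5, 6.1]
width: 22.4
grasp_force: 30.0
```

>>> servo_tool --plan '[[[1,0.432,-0.002,-0.011,0,0,0],[1,0.406,-0.15,-0.011,0,0,0],[1,0.33,-0.28,-0.011,0,0,0],[1,0,0,0,0,0,0],[1,0,0,0,0,0,0]]]'

```text
t: 7.68
ee_pos: [565.2, 337.7, 324.1]
orientation: [2.148, 2.29, 0.002]
ft_force: [3.7, -0.7, 3.1]
width: 22.5
grasp_force: 30.0
```

>>> servo_tool --plan '[[[1,0.214,-0.376,-0.011,0,0,0],[1,0.073,-0.426,-0.011,0,0,0],[1,-0.077,-0.425,-0.011,0,0,0],[1,0,0,0,0,0,0],[1,0,0,0,0,0,0]]]'

```text
t: 8.1
ee_pos: [571.7, 289.0, 322.6]
orientation: [2.148, 2.292, -0.002]
ft_force: [-0.8, -2.5, 4.6]
width: 22.4
grasp_force: 30.0
```

>>> servo_tool --plan '[[[1,-0.218,-0.373,-0.011,0,0,0],[1,0,0,0,0,0,0],[1,0,0,0,0,0,0]]]'

```text
t: 8.35
ee_pos: [563.2, 275.2, 322.4]
orientation: [2.147, 2.293, -0.001]
ft_force: [-1.7, -1.1, 5.2]
width: 22.5
grasp_force: 30.0
```

>>> servo_tool --plan '[[[1,-0.154,-0.153,-0.006,0,0,0],[1,0,0,0,0,0,0],[1,0,0,0,0,0,0]]]'

```text
t: 8.6
ee_pos: [557.8, 269.7, 322.3]
orientation: [2.147, 2.293, 0.004]
ft_force: [2.6, 4.7, 4.4]
width: 22.6
grasp_force: 30.0
```

>>> servo_tool --plan '[[[1,-0.178,-0.124,-0.006,0,0,0],[1,0,0,0,0,0,0],[1,0,0,0,0,0,0]]]'

```text
t: 8.85
ee_pos: [553.9, 266.6, 322.9]
orientation: [2.145, 2.291, 0.019]
ft_force: [15.0, 12.4, -3.4]
width: 22.1
grasp_force: 30.0
```

>>> servo_tool --plan '[[[1,-0.04,-0.03,0,0,0,0],[1,0,0,0,0,0,0],[1,0,0,0,0,0,0]]]'

```text
t: 9.1
ee_pos: [553.1, 266.0, 322.9]
orientation: [2.144, 2.291, 0.023]
ft_force: [18.2, 14.7, -4.8]
width: 22.6
grasp_force: 30.0
```

>>> servo_tool --plan '[[[1,0.06,0.05,0,0,0,0],[-1,0,0,0,0,0,0],[-1,0,0,0,0,0,0],[-1,0,0,0,0,0,0],[-1,0,0,0,0,0,0]]]'

```text
t: 9.52
ee_pos: [550.4, 264.3, 320.5]
orientation: [-2.146, -2.293, 0.005]
ft_force: [-0.4, -0.1, -0.2]
width: 45.5
grasp_force: 0.0
```

>>> servo_tool --plan '[[[-1,0,0,0.8,0,0,0],[-1,0,0,1,0,0,0],[-1,0,0,0.5,0,0,0],[-1,0,0,0,0,0,0],[-1,0,0,0,0,0,0]]]'

```text
t: 9.93
ee_pos: [550.8, 264.5, 413.8]
orientation: [2.147, 2.293, 0.0]
ft_force: [-0.2, 0.4, -0.8]
width: 78.6
grasp_force: 0.0
```

Run:
```python
from h import *
o,im=snap('wrist','w3.png');print(o['ee_pos'],o['ft_force'])
_,b=snap('scene','s4.png')
a=cv2.resize(im[:,:,::-1],(400,300)); b=cv2.resize(b[130:330,290:500,::-1],(400,381))
cv2.imwrite('pics/m.png',np.hstack([cv2.copyMakeBorder(a,0,81,0,0,cv2.BORDER_CONSTANT),b]))
```

```text
[550.84000266 264.51468259 413.83330195] [-0.18116746  0.42343073 -0.82862768]
```

View pics/m.png

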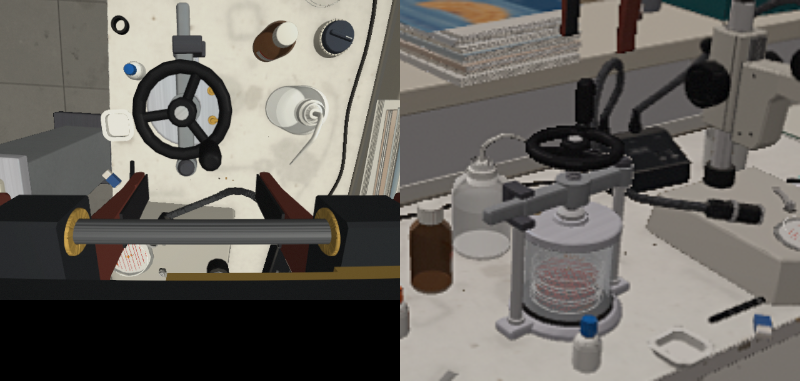

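The bar lies in its keeper (left panel, tail at (183,20), keeper at (187,46)) and the foot is on the boss. The handle is at (209,155), and the amber bottle and the blue dropper stand. I'll check the bar's angle and the wheel's angle in numbers before handing in.

Run:
```python
from h import *
print('tail',onz('wrist',(182.5*1.6,8),177),'bar near keeper',onz('wrist',(182.5*1.6,50),177))
h=onz('wrist',(209*1.6,159*1.6),285); c=onz('wrist',(181.5*1.6,113*1.6),230); v=h-c
print(h,c,np.linalg.norm(v),np.degrees(np.arctan2(v[1],v[0])))
```

```text
tail [516.1 428.5] bar near keeper [517.4 399.5]
[556.6 271.5] [525.1 305.8] 46.56973265974372 -47.436648246810144
```

Run:
```python
import cv2
a=cv2.imread('pics/w3.png')[130:290,200:400]
a=cv2.convertScaleAbs(a,alpha=2.2,beta=10)
cv2.imwrite('pics/z.png',cv2.resize(a,None,fx=3.7,fy=3.7,interpolation=cv2.INTER_CUBIC))
```

```text
(no output)
```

View pics/z.png

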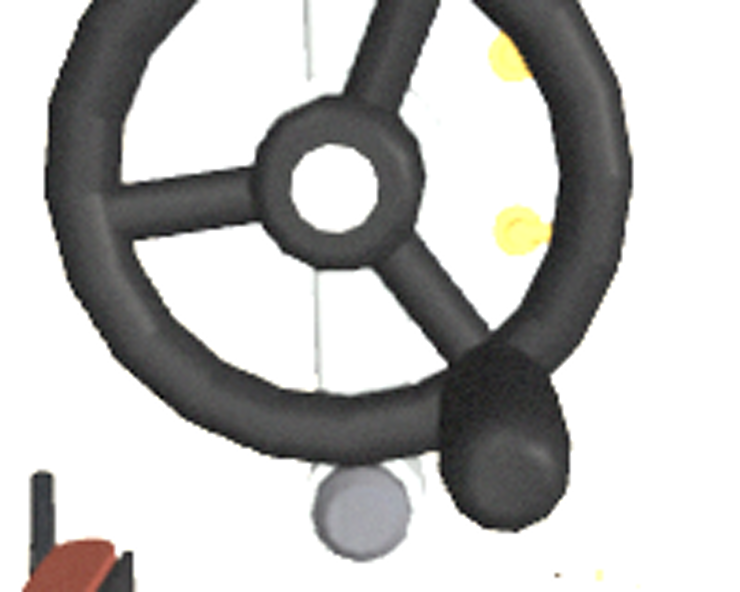

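Run:
```python
from h import *
f=lambda u,v,z:onz('wrist',(u/3.7+200,v/3.7+130),z)
c=f(335,187,230)
print('handle',np.degrees(np.arctan2(*(f(506,470,284)-c)[::-1])),f(506,470,284),c)
c=f(337,185,226)
for p in ((112,213),(474,350),(412,0)): v=f(*p,226)-c; print(np.degrees(np.arctan2(*v[::-1])))
```

```text
handle -47.734189951435425 [558.1 269.8] [525.2 306. ]
-169.3396517054647
-46.97493401088198
70.52522467008579
```

```bash
python3 -c "
from h import *
print(close_job())"
```

```text
the job is handed in; nothing more can be done
None
```

I swung the clamp bar home into its keeper and wound the handwheel about 390° until it stopped, with the lid seated, the gripper clear and no bottle touched. I then handed the job in after about 10 s of the 64 s allowed; it returned no verdict.

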